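# Set a polariscope to dark field

## Task

Get the polariscope ready for dark-field viewing: first switch its lamp on by pressing the raised half of the red rocker switch on the white power supply, then push the analyser's yellow-knobbed lever around its arc until the red dot on the black scale stands in the middle of the lever's slot, and leave it there with the robot clear. Use only the fingertips or the outside of the fingers: do not take the lever or its knob between the fingers, do not touch the tinted filter window, and do not lift or shift the supply or anything else lying about.

Things in the scene. Friction and masses are not known exactly. Their poses are not given: they have to be found in the camera images.
- polariscope: fixed table polariscope: grey lamp house 65 mm high with a white light table, steel column (200 mm high) at its far edge, level black scale flange (radius 92) from 150 to 160 mm above the bench. Origin on the bench under the ring's axis; own x points to the column 118 mm away, z up. The house spans -110 to 140 mm in x, +-120 mm in y. Yaw within 0.35 rad
- ring_centre (a point): point on the vertical axis of the analyser ring, at the height of the flange's top face (160 mm above the bench)
- analyser (a joint): angle of the analyser ring and its lever about the vertical ring axis: 0 with the lever along the polariscope's own -x (away from the column), growing anticlockwise seen from above; stops at -1.15 and 1.15 rad, starts within 0.35. Smooth friction, about 1.2 N at the knob; stays where it is left, no spring, no coasting
- lever_knob (a point): middle of the upright yellow knob on the lever's outer end: 16 mm across, 28 mm tall, 118 mm from the ring's axis, reaching from 166 to 194 mm above the bench, this point at 180. Its x points to the ring's axis, z up. Nothing stands round it outside the flange. The lever is an aluminium bar 25 mm wide, its top 6 mm above the flange, its end 126 mm from the axis
- slot (a point): middle of the lever's sighting slot, 15 mm wide between two 5 mm cheeks, through which the scale is seen: on the lever's centre line, 80 mm from the ring's axis
- red_dot: red dot (crossed, dark field), 11 mm across, 2 mm high, fixed on the black scale flange 80 mm from the ring's axis, 45 degrees to one side or the other of the scale's middle; origin at the centre of its underside. The lever passes over it freely
- green_dot: green dot (parallel, bright field), as the red one, 45 degrees on the other side; not wanted here
- window (a point): round tinted polarising filter window, 105 mm across, set in the rotating ring 5.5 mm below the ring's top edge; not to be touched. This point is the centre of its top face
- supply: white low-voltage lamp supply box 150 (its x) x 110 (its y) x 60 mm, 1.3 to 2.1 kg, standing loose on rubber feet; origin at the centre of its underside, z up. Black control knob and two sockets on the top at its +x end, the rocker switch towards its -x end
- rocker (a joint): angle of the red rocker switch: 0 off (the half on the supply's -x side stands raised), 0.34 fully on (that half pressed down level). It stays where it is left; takes about 2 N to press at rocker_on
- rocker_on (a point): where to press: top face of the rocker's raised half (21 x 28 mm, white line on it), 15 mm from the pivot, 6 mm inside the outer edge; when off it lies 71 mm above the bench and goes down about 5 mm to be fully on, still above the black frame round the switch. At the pivot the top is 66 mm above the bench
- beam: amber plastic dog-bone test piece 90 x 22 x 6 mm lying on the light table below the ring; leave alone. Origin at the centre of its underside
- c_piece: clear plastic C-shaped test piece 34 x 40 x 6 mm on the light table; leave alone. Origin at its underside
- masses: brass slotted masses on a hanger, 40 mm across, 66 mm tall; leave alone. Origin at the centre of the underside
- cup: aluminium calorimeter cup, 76 mm across, 85 mm tall; leave alone. Origin at the centre of the underside
- dynamometer: blue spring balance lying flat, about 190 x 22 x 22 mm; leave alone. Origin under its middle
- stopper: black rubber stopper, 34 mm across, 28 mm tall; leave alone. Origin at the centre of the underside
- guide: white paper lab guide 150 x 210 x 5 mm lying flat on the robot's left; leave alone. Origin at the centre of the underside
Things that resemble listed ones, but are neither listed nor needed, are in the scene too. What is shaped like the supply but orange is not meant.

How it is judged (in metres and radians):
On the way, in this order (a step that is already met when the one before it is completed fails the run):
1. the lamp is switched on at the rocker (value of joint rocker above 0.27 rad), for 0.2 s.
2. the red dot stands in the middle of the lever's slot (horizontal distance between slot and red_dot below 0.004 m), for 0.4 s.
At the end, for the whole second after the job is handed in: the rocker is pressed to on (beyond 0.27 of 0.34 rad) and the analyser rests with the middle of its slot within 4 mm of the red dot's centre (value of joint rocker above 0.27 rad and horizontal distance between slot and red_dot below 0.004 m and velocity of joint analyser between -0.03 and 0.03 rad/s); the robot touches nothing.
It fails at once if the lever or its knob is taken between the fingers (y of the grasp point in the frame of lever_knob between -0.009 and 0.009 m and x of the grasp point in the frame of lever_knob between -0.025 and 0.025 m and z of the grasp point in the frame of lever_knob between -0.06 and 0.031 m).
It fails at once if the filter window is touched (contact force between any of the fingers, the arm and analyser_c0 above 0.3 N).
It fails at once if the lamp supply is shifted or lifted by more than 20 mm (distance of supply from where it was at the start of the episode above 0.02 m).
It fails at once if something lying about is moved by more than 20 mm (distance of any of beam, c_piece, masses, cup, dynamometer, stopper, guide from where it was at the start of the episode above 0.02 m).
It also fails if it takes over 51 s, if anything falls off the work surface, if the arm or the gripper's body presses on something with over 40 N, if the wrist force passes 120 N, or if a joint passes its speed limit or range.

## Robot

A 6-joint arm with a two-finger parallel gripper is mounted at the origin on the work surface. World frame = base frame: x ahead of the robot, y to its left, z up, the work surface at z = 0. Lengths are in m, angles in degrees, forces in N, time in s.
With the tool pointing down it reaches from about 0.325 to 0.775 m from the base axis. Payload 5.5 kg.
Tool frame: the origin (TCP) lies on the mounting face of the last link; the fingertips stand 182 mm ahead of it and the grasp point (between the pads) lies 163 mm ahead of it; z points along the fingers, y is the line along which they close (so a half turn about z gives the same grasp; the last joint's range is limited). The gripper opens to 88 mm and grips with 3 to 60 N. Pads are 20 mm wide; open, the fingers measure 115 mm over their backs; the gripper's body (75 mm by 178 mm) begins 61 mm behind the grasp point.
Start: joints at [65.048, 5.22, 70.514, -0, 104.267, -3.249], TCP at [0.222, 0.557, 0.405] pointing down, gripper open.
Joint ranges: [-164.24, 164.24], [-49.07, 125.15], [9.68, 141.18], [-86.29, 266.29], [3.28, 154.24], [-151.56, 151.56]. Speed limits (degrees/s): [147.25, 147.25, 172.46, 180, 180, 180].

## Interface

Orientations are given as a 3x3 rotation matrix whose columns are the frame's x, y, z axes.
In Python, from plant import arm, get_image, get_calibration gives the robot as it stands.
- The arm moves only by the tool arm_command, never from a script. Its argument "rows" is a list of rows, each an object of numbers: "x", "y", "z": the shift along the tool's x, y, z in m; "turn": the turn about the tool's z in degrees; "hand": the opening, from 0 (shut) to 1 (fully open). In form: [{"x": .., "y": .., "z": .., "turn": .., "hand": ..}, ...]. A call has 1 to 20 rows; each row shifts and turns the commanded pose from where the row before left it, along the tool's axes as they then stand; what a row does not reach is not made up. A row lasts 1/8 s, in which the tool goes at most 62.5 mm and 10.7 degrees, less where a joint would pass 70% of its speed; a pose out of reach is approached as far as the arm can. A call with a gripper value outside its range is refused whole. The fingers move at their own pace and stop on an object; the grip force is fixed at half the most. Time passes only in rows, so rows that do not move let the fingers close. It gives the time, the measured TCP pose, the force, the opening and the grip force at its end, in the units of the state.
- arm.observe(): the state, without advancing time (a new reading comes with each control period).
- get_image(name): name is "scene" or "top"; returns the picture (480x640x3 uint8, red, green, blue); there is no depth.
- get_calibration(name): a dict with "K" (3x3 intrinsics, pixels), "k1" (the pictures are not rectified: a ray, as slopes to the right and down, at radius r is drawn at 1 + k1 r^2 times it, then the intrinsics apply), "extrinsics" (4x4, takes a point from world to camera coordinates). Camera axes: x right, y down, z forward; pixel columns grow to the right and rows downward; lengths in m; the calibration is good to about 2 mm. A picture is of the moment at which its call begins. get_calibration takes no time and is no camera call.
- arm.finish_job(): hands the job in; it is judged then, once.
The state is a dict: "time": time; "q": joint angles; "qd": joint speeds; "effort": joint torques, N m; "position": TCP position; "eef_rot": TCP orientation; "wrist_force": force on the tool from outside, world axes, zero at the start; "wrist_torque": the same for the moment, N m; "finger_gap": finger opening in m; "gripper_force": force on a finger pad.
Only numpy, scipy, OpenCV 4.12 (cv2) and the standard library are available. Lean on these libraries where they do the work, as an engineer would, in place of code of your own. Each camera call takes 0.05 s, during which the arm holds its last target. There are 200 camera calls.

## Working session

There is one attempt and no reset: what is moved stays moved. The work goes in short steps, Python scripts to look and compute and a tool call to move; the robot and the scene stay as the last step left them, time stands still between calls to the robot, and variables do not carry over. Pictures are saved under pics/ and viewed, at most 10 in all, crops included, and the job is handed in when it is done.

Besides the shell and the picture viewer there is one more tool, called after "Request:" as a command line: name --argument value ..., lists and objects as JSON in quotes. arm_command: Moves the arm, as the interface text tells. Its arguments: {"type":"object","properties":{"rows":{"type":"array","items":{"type":"object","properties":{"x":{"type":"number"},"y":{"type":"number"},"z":{"type":"number"},"turn":{"type":"number"},"hand":{"type":"number"}}}}},"required":["rows"]}

```bash
mkdir -p pics && python3 - <<'E'
from plant import arm,get_image,get_calibration
import cv2,numpy as np
for n in("scene","top"):
    im=get_image(n);cv2.imwrite(f"pics/{n}0.png",im[...,::-1])
    c=get_calibration(n);E=np.array(c["extrinsics"]);print(n,c["K"],c["k1"],(-E[:3,:3].T@E[:3,3]).round(3),E[:3,:3].round(3).tolist())
s=arm.observe();print(s["time"],s["position"],np.round(s["eef_rot"],3).tolist(),s["finger_gap"])
E
```

```text
scene [[575.4258986    0.         318.82492966]
 [  0.         575.4258986  237.8546107 ]
 [  0.           0.           1.        ]] 0.05660912012889103 [1.497 0.586 1.143] [[-0.564, 0.826, 0.02], [0.545, 0.39, -0.743], [-0.621, -0.408, -0.669]]
top [[514.63710965   0.         321.93242889]
 [  0.         514.63710965 236.16698662]
 [  0.           0.           1.        ]] -0.1451671101088992 [0.471 0.004 1.494] [[-0.017, -1.0, 0.017], [-0.998, 0.015, -0.064], [0.063, -0.018, -0.998]]
0.1 [0.22189686 0.55751399 0.40363515] [[-0.929, 0.37, -0.001], [0.37, 0.929, -0.002], [0.0, -0.002, -1.0]] 0.087698430676578
```

View pics/scene0.png

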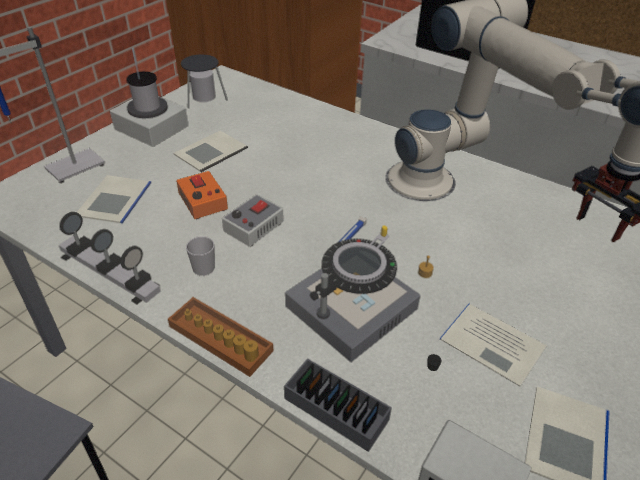

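View pics/top0.png

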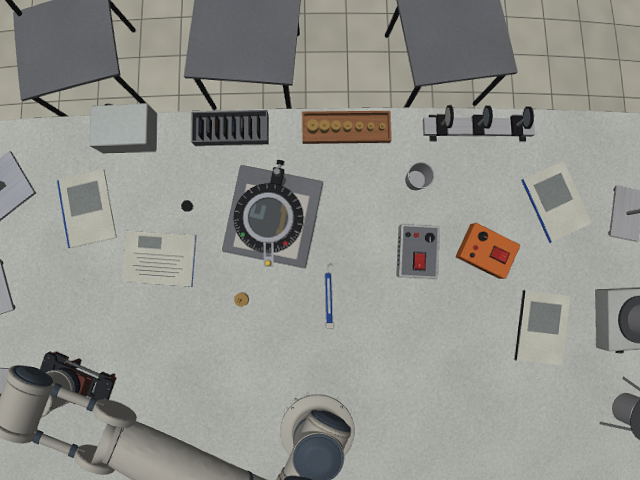

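The top view shows the supply at about (418,250), with its rocker at (419,261). The ring is at about (268,217), the knob at (268,263), red near (285,243) and green near (242,235). Next I'll enlarge those parts and measure by colour.

```bash
cat > h.py <<'E'
import numpy as np,cv2
from plant import arm,get_image,get_calibration
def ray(n,uv,z):
    c=get_calibration(n);K=np.array(c["K"]);E=np.array(c["extrinsics"]);k=c["k1"]
    d=(np.array(uv,float)-K[:2,2])/K[[0,1],[0,1]];s=d.copy()
    for _ in range(20): s=d/(1+k*(s@s))
    o=-E[:3,:3].T@E[:3,3];v=E[:3,:3].T@np.array([*s,1]);return o+v*(z-o[2])/v[2]
def proj(n,p):
    c=get_calibration(n);K=np.array(c["K"]);E=np.array(c["extrinsics"]);q=E[:3,:3]@p+E[:3,3]
    s=q[:2]/q[2];s=s*(1+c["k1"]*(s@s));return s*K[[0,1],[0,1]]+K[:2,2]
def blobs(im,lo,hi,box,amin=4):
    h=cv2.cvtColor(im,cv2.COLOR_RGB2HSV);m=cv2.inRange(h,lo,hi)
    x0,y0,x1,y1=box;k=np.zeros_like(m);k[y0:y1,x0:x1]=m[y0:y1,x0:x1]
    n,_,st,ce=cv2.connectedComponentsWithStats(k)
    return [(ce[i].round(2).tolist(),st[i].tolist()) for i in range(1,n) if st[i,4]>=amin]
E
python3 - <<'E'
from h import *
t=cv2.imread("pics/top0.png")[...,::-1];s=cv2.imread("pics/scene0.png")[...,::-1]
B=(215,160,330,275)
for nm,im,b,sb in(("top",t,B,(395,220,440,280)),("scene",s,(310,220,410,300),(220,190,290,245))):
    print(nm,"yel",blobs(im,(20,120,90),(33,255,255),b));print("grn",blobs(im,(45,90,40),(85,255,255),b))
    for lo,hi in(((0,130,60),(8,255,255)),((172,130,60),(180,255,255))):
        print("red",blobs(im,lo,hi,b),blobs(im,lo,hi,sb))
a=cv2.resize(t[160:280,215:335],None,fx=4,fy=4,interpolation=cv2.INTER_CUBIC)
b=cv2.resize(t[215:285,390:450],None,fx=5,fy=5,interpolation=cv2.INTER_CUBIC)
o=np.zeros((480,790,3),np.uint8);o[:,:480]=a;o[:350,485:785]=b;cv2.imwrite("pics/z.png",o[...,::-1])
E
```

```text
top yel [([267.48, 262.61], [265, 260, 6, 6, 23])]
grn [([242.1, 233.95], [240, 232, 5, 5, 20])]
red [([284.75, 242.62], [283, 241, 5, 4, 16])] [([415.92, 234.46], [414, 233, 5, 4, 13]), ([419.34, 260.91], [414, 254, 11, 15, 151])]
red [] []
scene yel [([383.91, 230.52], [382, 226, 5, 10, 46])]
grn [([391.85, 263.77], [390, 262, 5, 4, 13])]
red [([358.29, 240.57], [357, 240, 4, 2, 7])] [([259.08, 206.08], [252, 201, 15, 11, 92]), ([244.64, 220.64], [243, 219, 4, 4, 11])]
red [] []
```

View pics/z.png

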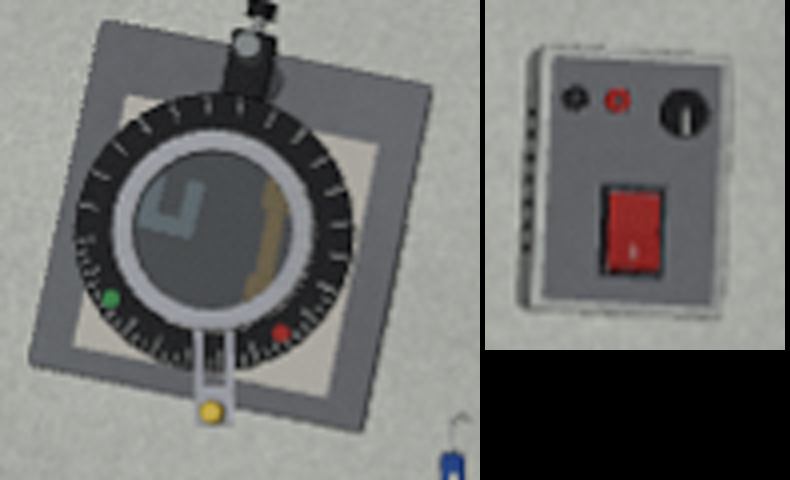

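The crop shows the supply's control knob at the far end (+x away from the robot) and the rocker's white-line half nearest the robot. The lever points nearly straight at the robot, with the red dot to its right (-y) and green to its left.

```bash
python3 - <<'E'
from h import *
P=lambda n,u,z:ray(n,u,z)[:2]
r=[P("top",(284.75,242.62),.162),P("scene",(358.29,240.57),.162)]
g=[P("top",(242.1,233.95),.162),P("scene",(391.85,263.77),.162)]
for a in(r,g):print(np.round(a,4).tolist())
R=r[0];G=g[0];m=(R+G)/2;d=(G-R)/np.linalg.norm(G-R);C=m+.0566*np.array([d[1],-d[0]])*(1 if d[1]>0 else -1)
print("RG",np.linalg.norm(R-G),"C",C)
n=C-m;yaw=np.arctan2(n[1],n[0]);print("yaw",yaw)
K=[P("top",(267.48,262.61),.194),P("scene",(383.91,230.52),.18)];print("knob",K,np.linalg.norm(K[0]-C))
f=lambda p:np.arctan2(*(-(p-C))[::-1])-yaw
print("analyser",f(K[0]),"red",f(R),"targetKnob",C+(R-C)/np.linalg.norm(R-C)*.118)
# ring centre check: bright ring ellipse
print("rocker top",P("top",(419.34,260.91),.067),"scene",P("scene",(259.08,206.08),.067))
t=cv2.imread("pics/top0.png");h=cv2.cvtColor(t,cv2.COLOR_BGR2HSV)
k=np.zeros(h.shape[:2],np.uint8);k[215:285,390:450]=255
m=cv2.bitwise_and(cv2.inRange(h,(0,130,60),(8,255,255)),k);m[:250]=0
rc=cv2.minAreaRect(cv2.findContours(m,0,2)[0][0]);print(rc);print([P("top",q,.067).round(4).tolist() for q in cv2.boxPoints(rc)])
for uv in((399,226.5),(438,227),(437,277),(398,276)):print(P("top",uv,.06).round(3))
print(P("top",(241,299),.06),P("top",(329,297),.02),P("top",(329,268),.02))
E
```

```text
[[0.5405, 0.0764], [0.5371, 0.0756]]
[[0.5647, 0.187], [0.5612, 0.1858]]
RG 0.11325309303569597 C [0.60792165 0.11959757]
yaw -0.21562817748440405
knob [array([0.48899841, 0.11892385]), array([0.48426421, 0.11819416])] 0.11892515277918907
analyser 0.2212932247549372 red 0.785632618286147 targetKnob [0.50857762 0.05592054]
rocker top [ 0.48830213 -0.29318457] scene [ 0.48584611 -0.29276979]
((419.0, 261.0), (14.0, 10.0), 90.0)
[[0.5079, -0.2786], [0.5074, -0.3069], [0.4682, -0.3059], [0.4688, -0.2776]]
[ 0.586 -0.239]
[ 0.583 -0.351]
[ 0.442 -0.344]
[ 0.447 -0.233]
[0.3907154  0.20576759] [ 0.3904066  -0.04017107] [ 0.47319555 -0.04158176]
```

Request:
arm_command --rows '[{"x":-0.032,"y":-0.041,"hand":0},{"x":-0.032,"y":-0.041,"hand":0},{"x":-0.032,"y":-0.041,"hand":0},{"x":-0.032,"y":-0.041,"hand":0},{"x":-0.032,"y":-0.041,"hand":0},{"x":-0.032,"y":-0.041,"hand":0},{"x":-0.032,"y":-0.041,"hand":0},{"x":-0.032,"y":-0.041,"hand":0},{"x":-0.032,"y":-0.041,"hand":0},{"x":-0.032,"y":-0.041,"hand":0},{"x":-0.032,"y":-0.041,"hand":0},{"x":-0.032,"y":-0.041,"hand":0},{"x":-0.032,"y":-0.041,"hand":0},{"x":-0.032,"y":-0.041,"hand":0},{"x":-0.032,"y":-0.041,"hand":0},{"x":-0.032,"y":-0.041,"hand":0},{"x":-0.032,"y":-0.041,"hand":0},{"turn":-9,"hand":0},{"turn":-10,"hand":0},{"hand":0}]'

```text
invalid input
```

```bash
cat > st.py <<'E'
from h import *
import sys
s=arm.observe();R=np.array(s["eef_rot"]);p=np.array(s["position"])
print(round(s["time"],2),p.round(4),"rot",R[:,0].round(3),R[:,1].round(3),"F",np.round(s["wrist_force"],1),"gap",s["finger_gap"],"q",np.round(s["q"],0))
if len(sys.argv)>1:
    t=np.array([float(v) for v in sys.argv[1:4]]);print("tool delta",(R.T@(t-p)).round(4))
E
python3 st.py 0.472 -0.292 0.275
```

```text
0.1 [0.2219 0.5575 0.4036] rot [-0.929  0.37   0.   ] [ 0.37   0.929 -0.002] F [-0.4 -0.6  0. ] gap 0.087698430676578 q [ 65.   5.  71.   0. 104.  -3.]
tool delta [-0.5465 -0.6966  0.1298]
```

Request:
arm_command --rows '[{"x":-0.032,"y":-0.041,"z":0,"turn":0,"hand":0},{"x":-0.032,"y":-0.041,"z":0,"turn":0,"hand":0},{"x":-0.032,"y":-0.041,"z":0,"turn":0,"hand":0},{"x":-0.032,"y":-0.041,"z":0,"turn":0,"hand":0},{"x":-0.032,"y":-0.041,"z":0,"turn":0,"hand":0},{"x":-0.032,"y":-0.041,"z":0,"turn":0,"hand":0},{"x":-0.032,"y":-0.041,"z":0,"turn":0,"hand":0},{"x":-0.032,"y":-0.041,"z":0,"turn":0,"hand":0},{"x":-0.032,"y":-0.041,"z":0,"turn":0,"hand":0},{"x":-0.032,"y":-0.041,"z":0,"turn":0,"hand":0},{"x":-0.032,"y":-0.041,"z":0,"turn":0,"hand":0},{"x":-0.032,"y":-0.041,"z":0,"turn":0,"hand":0},{"x":-0.032,"y":-0.041,"z":0,"turn":0,"hand":0},{"x":-0.032,"y":-0.041,"z":0,"turn":0,"hand":0},{"x":-0.032,"y":-0.041,"z":0,"turn":0,"hand":0},{"x":-0.032,"y":-0.041,"z":0,"turn":0,"hand":0},{"x":-0.032,"y":-0.041,"z":0,"turn":0,"hand":0},{"x":0,"y":0,"z":0,"turn":-9,"hand":0},{"x":0,"y":0,"z":0,"turn":-10,"hand":0},{"x":0,"y":0,"z":0,"turn":0,"hand":0}]'

```text
time: 2.6
position: [0.4696, -0.2915, 0.404]
eef_rot: [[-0.999, 0.049, -0.001], [0.049, 0.999, 0.001], [0.001, 0.001, -1.0]]
wrist_force: [0.4, 0.2, 0.4]
finger_gap: 0.0001
gripper_force: 0.0
```

```bash
python3 st.py 0.472 -0.292 0.275
```

```text
2.6 [ 0.4696 -0.2915  0.404 ] rot [-0.999  0.049  0.001] [0.049 0.999 0.001] F [0.4 0.2 0.4] gap 0.0001418446700214749 q [ -35.   -2.   78.    0.  104. -123.]
tool delta [-0.0025 -0.0005  0.129 ]
```

Request:
arm_command --rows '[{"x":-0.002,"y":0,"z":0.04,"turn":0,"hand":0},{"x":0,"y":0,"z":0.04,"turn":0,"hand":0},{"x":0,"y":0,"z":0.03,"turn":0,"hand":0},{"x":0,"y":0,"z":0.02,"turn":0,"hand":0},{"x":0,"y":0,"z":0.012,"turn":0,"hand":0},{"x":0,"y":0,"z":0.002,"turn":0,"hand":0},{"x":0,"y":0,"z":0.002,"turn":0,"hand":0},{"x":0,"y":0,"z":0.002,"turn":0,"hand":0},{"x":0,"y":0,"z":0,"turn":0,"hand":0}]'

```text
time: 3.72
position: [0.4716, -0.2914, 0.257]
eef_rot: [[-0.999, 0.047, 0.001], [0.047, 0.999, -0.0], [-0.001, -0.0, -1.0]]
wrist_force: [0.1, -0.2, 0.2]
finger_gap: 0.0005
gripper_force: 0.0
```

```bash
python3 st.py && python3 - <<'E'
from h import *
im=get_image("scene");cv2.imwrite("pics/s1.png",cv2.resize(im[170:260,200:300],None,fx=5,fy=5,interpolation=2)[...,::-1])
E
```

```text
3.73 [ 0.4716 -0.2914  0.257 ] rot [-0.999  0.047 -0.001] [ 0.047  0.999 -0.   ] F [ 0.1 -0.2  0.2] gap 0.0004561678072196491 q [ -35.   -1.   91.    0.   89. -123.]
```

View pics/s1.png

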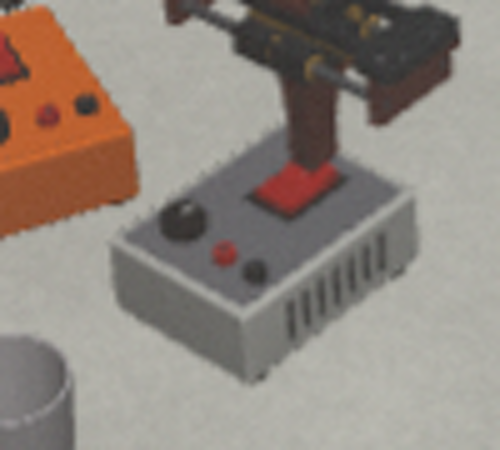

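The fingertips stand right over the raised near half of the rocker, at about (310,165) in the crop. Now I'll press it.

Request:
arm_command --rows '[{"x":0,"y":0,"z":0.002,"turn":0,"hand":0},{"x":0,"y":0,"z":0.002,"turn":0,"hand":0},{"x":0,"y":0,"z":0.002,"turn":0,"hand":0},{"x":0,"y":0,"z":0.0015,"turn":0,"hand":0},{"x":0,"y":0,"z":0.001,"turn":0,"hand":0},{"x":0,"y":0,"z":0,"turn":0,"hand":0}]'

```text
time: 4.53
position: [0.4715, -0.2914, 0.2484]
eef_rot: [[-0.999, 0.047, 0.0], [0.047, 0.999, -0.0], [-0.0, -0.0, -1.0]]
wrist_force: [-2.2, 0.5, 2.7]
finger_gap: 0.0005
gripper_force: 1.4
```

Request:
arm_command --rows '[{"x":0,"y":0,"z":0.0005,"turn":0,"hand":0},{"x":0,"y":0,"z":0.0005,"turn":0,"hand":0},{"x":0,"y":0,"z":0,"turn":0,"hand":0}]'

```text
time: 4.9
position: [0.4715, -0.2914, 0.2482]
eef_rot: [[-0.999, 0.047, 0.0], [0.047, 0.999, -0.0], [-0.0, -0.0, -1.0]]
wrist_force: [-4.2, 1.6, 6.2]
finger_gap: 0.0005
gripper_force: 3.6
```

Request:
arm_command --rows '[{"x":0,"y":0,"z":0,"turn":0,"hand":0},{"x":0,"y":0,"z":-0.01,"turn":0,"hand":0},{"x":0,"y":0,"z":-0.04,"turn":0,"hand":0},{"x":0,"y":0,"z":-0.06,"turn":0,"hand":0},{"x":0,"y":0,"z":-0.06,"turn":0,"hand":0},{"x":0.005,"y":0.05,"z":0,"turn":0,"hand":0},{"x":0,"y":0.05,"z":0,"turn":0,"hand":0},{"x":0,"y":0.05,"z":0,"turn":0,"hand":0},{"x":0,"y":0.05,"z":0,"turn":0,"hand":0},{"x":0,"y":0.05,"z":0,"turn":0,"hand":0},{"x":0,"y":0.05,"z":0,"turn":0,"hand":0},{"x":0,"y":0.05,"z":0,"turn":0,"hand":0},{"x":0,"y":0.05,"z":0,"turn":0,"hand":0},{"x":0,"y":0.052,"z":0,"turn":0,"hand":0},{"x":0,"y":0,"z":0,"turn":0,"hand":0}]'

```text
time: 6.78
position: [0.4876, 0.1633, 0.4168]
eef_rot: [[-0.999, 0.042, -0.001], [0.042, 0.999, 0.001], [0.001, 0.001, -1.0]]
wrist_force: [-0.6, -0.3, 0.1]
finger_gap: 0.0003
gripper_force: 0.0
```

```bash
python3 st.py 0.488 0.16 0.356 && python3 - <<'E'
from h import *
im=get_image("scene");im2=get_image("top")
o=np.hstack([cv2.resize(im[185:245,215:290],(400,320),interpolation=2),cv2.resize(im2[215:285,390:450],(300,320),interpolation=2)])
cv2.imwrite("pics/s2.png",o[...,::-1])
print(blobs(im,(0,130,60),(8,255,255),(220,190,290,245)),blobs(im2,(0,130,60),(8,255,255),(395,220,440,280)))
E
```

```text
6.78 [0.4876 0.1633 0.4168] rot [-0.999  0.042  0.001] [0.042 0.999 0.001] F [-0.6 -0.3  0.1] gap 0.00034367942767445195 q [ 15.  -8.  82.   0. 106. -73.]
tool delta [-0.0006 -0.0034  0.0608]
[([259.01, 206.11], [252, 202, 15, 9, 74]), ([244.75, 220.88], [243, 220, 4, 3, 8])] [([416.13, 234.6], [414, 233, 5, 4, 15]), ([419.22, 260.69], [414, 254, 11, 15, 144])]
```

View pics/s2.png

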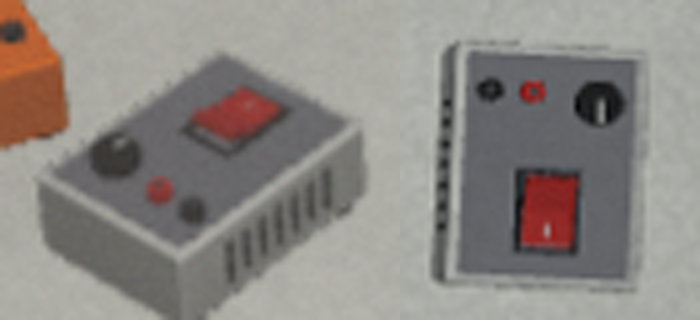

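The rocker has flipped: its far half is now raised and the near half is level. The supply hasn't moved. Next I'll come down beside the knob on its +y side and push it most of the way round the arc.

Request:
arm_command --rows '[{"x":0,"y":0,"z":0.03,"turn":-2.4,"hand":0},{"x":0,"y":0,"z":0.03,"turn":0,"hand":0},{"x":0,"y":0,"z":0,"turn":0,"hand":0},{"x":0,"y":-0.01,"z":0,"turn":0,"hand":0},{"x":0,"y":-0.006,"z":0,"turn":0,"hand":0},{"x":0,"y":-0.006,"z":0,"turn":0,"hand":0},{"x":0.0005,"y":-0.0059,"z":0,"turn":-2.9,"hand":0},{"x":0.0005,"y":-0.0059,"z":0,"turn":-2.9,"hand":0},{"x":0.0011,"y":-0.0059,"z":0,"turn":-2.9,"hand":0},{"x":0.0011,"y":-0.0059,"z":0,"turn":-2.9,"hand":0},{"x":0,"y":0,"z":0,"turn":0,"hand":0}]'

```text
time: 8.25
position: [0.4863, 0.1141, 0.3577]
eef_rot: [[-0.981, -0.195, 0.001], [-0.195, 0.981, 0.0], [-0.001, -0.0, -1.0]]
wrist_force: [0.3, 0.1, -0.2]
finger_gap: 0.0003
gripper_force: 0.0
```

```bash
cat > m.py <<'E'
from h import *
import sys
C=np.array([.6079,.1196]);im=get_image("top");im2=get_image("scene")
print("top yel",[(b,(ray("top",b[0],.194)[:2]).round(4)) for b in blobs(im,(20,120,90),(33,255,255),(215,160,330,275))],"red",blobs(im,(0,130,60),(8,255,255),(270,225,300,260)))
for b in blobs(im2,(20,120,90),(33,255,255),(310,210,410,300)):
    p=ray("scene",b[0],.18)[:2]+[.004,.0008];d=C-p;print("scene knob",b,p.round(4),"phi",np.arctan2(d[1],d[0]).round(4),"r",np.linalg.norm(d).round(4))
np.save("im.npy",[im,im2])
E
python3 st.py && python3 m.py
```

```text
8.25 [0.4863 0.1141 0.3577] rot [-0.981 -0.195 -0.001] [-0.195  0.981 -0.   ] F [ 0.3  0.1 -0.2] gap 0.0003056560874300731 q [  9. -11.  91.  -0. 100. -92.]
top yel [] red []
scene knob ([375.91, 227.37], [374, 223, 5, 10, 46]) [0.4895 0.0963] phi 0.1946 r 0.1206
```

Request:
arm_command --rows '[{"x":0.001,"y":-0.0059,"z":0,"turn":-2.9,"hand":0},{"x":0.001,"y":-0.0059,"z":0,"turn":-2.9,"hand":0},{"x":0.001,"y":-0.0059,"z":0,"turn":-2.9,"hand":0},{"x":0.001,"y":-0.0059,"z":0,"turn":-2.9,"hand":0},{"x":0.001,"y":-0.0059,"z":0,"turn":-2.9,"hand":0},{"x":0.001,"y":-0.0059,"z":0,"turn":-2.9,"hand":0},{"x":0,"y":0,"z":0,"turn":0,"hand":0}]'

```text
time: 9.22
position: [0.4919, 0.0792, 0.3572]
eef_rot: [[-0.878, -0.479, -0.0], [-0.479, 0.878, -0.0], [0.0, -0.0, -1.0]]
wrist_force: [-0.0, 0.3, -0.1]
finger_gap: 0.0002
gripper_force: 0.0
```

```bash
python3 st.py && python3 m.py && python3 - <<'E'
from h import *
a,b=np.load("im.npy")
cv2.imwrite("pics/s3.png",np.hstack([cv2.resize(a[190:280,240:320],(400,450),interpolation=2),cv2.resize(b[210:290,310:380],(394,450),interpolation=2)])[...,::-1])
E
```

```text
9.22 [0.4919 0.0792 0.3572] rot [-0.878 -0.479  0.   ] [-0.479  0.878 -0.   ] F [-0.   0.3 -0.1] gap 0.00021058995300397002 q [   5.  -11.   91.   -0.  100. -113.]
top yel [] red []
scene knob ([362.9, 225.29], [360, 221, 7, 10, 49]) [0.502 0.065] phi 0.4761 r 0.1192
```

View pics/s3.png

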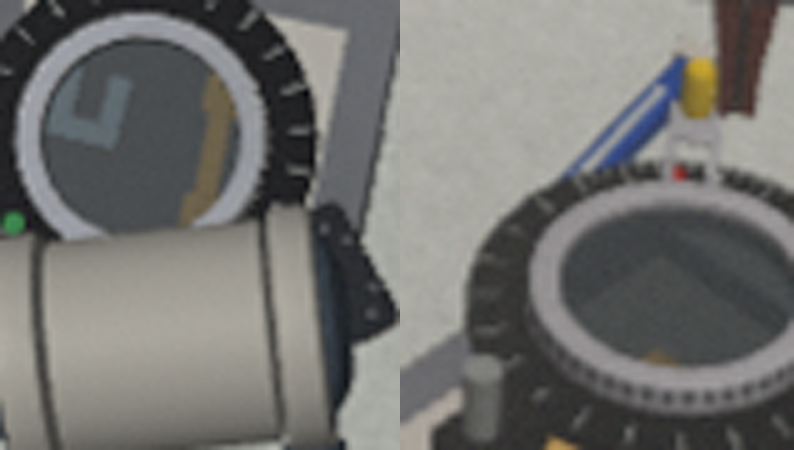

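The right half of the crop (scene view) shows the finger on the knob's right side. The red dot is just entering the slot near (680,172), slightly to the left of the lever's centre. About 0.09 rad remains.

Request:
arm_command --rows '[{"x":0.001,"y":-0.0053,"z":0,"turn":-2.6,"hand":0},{"x":0.001,"y":-0.0053,"z":0,"turn":-2.6,"hand":0},{"x":0,"y":0,"z":0,"turn":0,"hand":0}]'

```text
time: 9.7
position: [0.4954, 0.0691, 0.3571]
eef_rot: [[-0.831, -0.557, -0.0], [-0.557, 0.831, -0.0], [0.0, -0.0, -1.0]]
wrist_force: [-0.4, -0.2, -0.3]
finger_gap: 0.0009
gripper_force: 0.0
```

```bash
python3 st.py && python3 m.py
```

```text
9.7 [0.4954 0.0691 0.3571] rot [-0.831 -0.557  0.   ] [-0.557  0.831 -0.   ] F [-0.4 -0.2 -0.3] gap 0.000870796871052374 q [   4.  -10.   91.   -0.  100. -120.]
top yel [] red []
scene knob ([359.08, 224.65], [357, 220, 6, 11, 51]) [0.5055 0.0557] phi 0.5583 r 0.1207
```

Request:
arm_command --rows '[{"x":0,"y":0.01,"z":0,"turn":0,"hand":0},{"x":0,"y":0.02,"z":0,"turn":0,"hand":0},{"x":0,"y":0,"z":-0.03,"turn":0,"hand":0},{"x":0,"y":0,"z":-0.03,"turn":0,"hand":0},{"x":0,"y":0.045,"z":0,"turn":0,"hand":0},{"x":0,"y":0.045,"z":0,"turn":0,"hand":0},{"x":0,"y":0.045,"z":0,"turn":0,"hand":0},{"x":0,"y":0.045,"z":0,"turn":0,"hand":0},{"x":0,"y":0.045,"z":0,"turn":0,"hand":0},{"x":0,"y":0.045,"z":0,"turn":0,"hand":0},{"x":0,"y":0,"z":0,"turn":0,"hand":0}]'

```text
time: 11.18
position: [0.3255, 0.3202, 0.4172]
eef_rot: [[-0.827, -0.562, -0.0], [-0.562, 0.827, 0.001], [0.0, 0.001, -1.0]]
wrist_force: [0.7, 0.3, 0.3]
finger_gap: 0.0003
gripper_force: 0.0
```

```bash
python3 st.py && python3 m.py && python3 - <<'E'
from h import *
a,b=np.load("im.npy")
cv2.imwrite("pics/s4.png",cv2.resize(a[215:275,250:310],(600,600),interpolation=2)[...,::-1])
E
```

```text
11.18 [0.3255 0.3202 0.4172] rot [-0.827 -0.562  0.   ] [-0.562  0.827  0.001] F [0.7 0.3 0.3] gap 0.0002691941480250724 q [ 40. -17.  90.   0. 107. -84.]
top yel [(([292.27, 255.05], [290, 253, 5, 5, 22]), array([0.5071, 0.0561]))] red [([284.8, 242.8], [283, 241, 5, 5, 15])]
scene knob ([358.8, 224.69], [357, 220, 5, 11, 45]) [0.5061 0.0552] phi 0.5642 r 0.1205
```

View pics/s4.png

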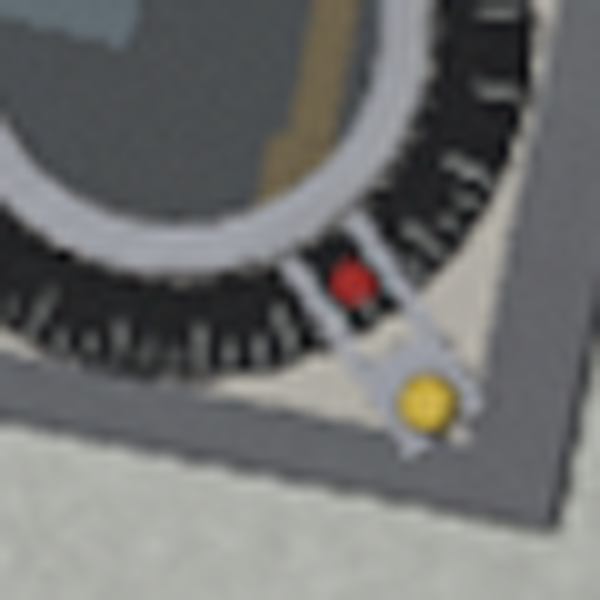

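The red dot at (352,283) in the crop sits midway between the two slot cheeks. The computed error is about 0.6 mm, and the robot is clear.

```bash
python3 -c "
from plant import arm
print(arm.finish_job())"
```

```text
the job is handed in; nothing more can be done
None
```

The lamp is switched on at the rocker, the red dot stands in the middle of the lever's slot (about 0.6 mm off by camera), and the job is handed in with the robot clear; no verdict came back.

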